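# Pull-test two spring clips and clear the weak one's card

## Robot

A 7-joint arm with a two-finger parallel gripper is mounted at the origin on the work surface; the furniture and walls round the work are solid. World frame = base frame: x ahead of the robot, y to its left, z up, the work surface at z = 0. Lengths are in m, angles in degrees, forces in N, time in s.
With the tool pointing down it reaches from about 0.425 to 0.875 m from the base axis. Payload 4.7 kg.
Tool frame: the origin (TCP) lies between the finger pads; the fingertips stand 19 mm ahead of it and the grasp point (between the pads) is the TCP; x points along the fingers, z is the direction in which the jaws open and shut, and the axes are right-handed (so a half turn about x gives the same grasp; the last joint's range is limited). The gripper opens to 87 mm and grips with 3 to 60 N. Pads are 19 mm wide; open, the fingers measure 117 mm over their backs; the gripper's body (75 mm by 190 mm) begins 51 mm behind the grasp point.
Start: joints at [76.61, 18.392, -4.016, 83.108, 1.295, 78.541, -3.26], TCP at [0.159, -0.63, 0.205] pointing down, gripper open.
Joint ranges: [-163.93, 163.93], [-17.29, 119.83], [-79.2, 71.16], [3.27, 140.29], [-89.18, 269.18], [5.43, 117.66], [-154.24, 154.24]. Speed limits (degrees/s): [147.25, 147.25, 180, 180, 180, 180, 180].

## Interface

Orientations are given as [roll, pitch, yaw] about the fixed x, y, z axes, in that order (R = Rz(yaw) Ry(pitch) Rx(roll)).
In Python, from bench import telemetry, camera, workorder gives the robot as it stands.
- The arm moves only by the tool step_arm, never from a script. Its arguments are lists of equal length, an entry for each row: "angular": the turn, a rotation vector about the world's x, y, z in rad, a list of three; "linear": the shift along the world's x, y, z in mm, a list of three; "claw": the finger opening in mm, from 0 to 87. A call has 1 to 12 rows; each row shifts and turns the commanded pose from where the row before left it; what a row does not reach is not made up. A row lasts 1/12 s, in which the tool goes at most 41.7 mm and 7.16 degrees, less where a joint would pass 70% of its speed; a pose out of reach is approached as far as the arm can. A call with a gripper value outside its range is refused whole. The fingers move at their own pace and stop on an object; the grip force is fixed at half the most. Time passes only in rows, so rows that do not move let the fingers close. It gives the time, the measured TCP pose, the force and the opening at its end, in the units of the state.
- telemetry.observe(): the state, without advancing time (a new reading comes with each control period).
- camera(name): name is "scene" or "top" or "wrist"; returns a dict with "image" (420x560x3 uint8, blue, green, red), "camera_matrix" (3x3 intrinsics, pixels), "k1" (the pictures are not rectified: a ray, as slopes to the right and down, at radius r is drawn at 1 + k1 r^2 times it, then the intrinsics apply), "R" (3x3) and "t" (3): a world point X has camera coordinates R X + t. Camera axes: x right, y down, z forward; pixel columns grow to the right and rows downward; lengths in m; the calibration is good to about 2 mm. A picture is of the moment at which its call begins. There is no depth.
- workorder.sign_off(): hands the job in, once; it reports no verdict.
The state is a dict: "time_s": time; "joint_positions": joint angles; "joint_vel": joint speeds; "effort": joint torques, N m; "tcp_pos": TCP position; "ee_rot": TCP orientation; "force": force on the tool from outside, world axes, zero at the start; "wrist_torque": the same for the moment, N m; "finger_gap": opening from 0.0 (shut) to 1.0 (fully open).
Only numpy, scipy, OpenCV 4.12 (cv2) and the standard library are available. Lean on these libraries where they do the work, as an engineer would, in place of code of your own. Each camera call takes 0.05 s, during which the arm holds its last target. There are 200 camera calls.

## Task

Pull-test the two spring clips: take the free end of each clip's card and draw it straight out of the jaws with a slow steady pull of about 8 N, never more than 12 N. The good clip keeps its card under that pull: keep it up for a moment, then let go, leaving the card clamped; the weak clip lets its card slide out: lay that card flat in the shallow tray. Leave everything else on the desk where it is.

Things in the scene. Friction and masses are not known exactly. Their poses are not given: they have to be found in the camera images.
- tester_1: fixed tester: grey base plate 100 x 64 x 10 mm with a steel spring clip on a sprung carriage. Origin: centre of the plate's underside, on the desk; z up; -x points out of the clip's mouth (direction of the pull), roughly toward the robot. Mouth at x = -40 to -48 mm (carriage free play); jaws 32 mm wide (along y), clamping the card above and below, z = 29 to 37 mm; lever behind up to z = 67 mm
- tester_2: second tester, same shape, size and axes as tester_1. The two look exactly alike, but one of them (either) has a weak clip, which can only be felt: a weak clip lets its card slide at 1.5 to 5 N of pull, a good one holds it to at least 14 N
- gauge_1 (a joint): pull gauge of tester_1: extension of the stiff spring behind its carriage, in m; 0 at rest, about 0.17 mm for each newton of pull on the clip (0.0010 = 6 N, 0.0020 = 12 N). The carriage first has a free play of 2 to 8 mm, differing each time, in which neither the gauge nor the pull rises (under 1 N); then the pull rises steeply
- gauge_2 (a joint): pull gauge of tester_2, same as gauge_1
- card_1: white plastic card, 20 mm wide, 72 mm long, 8 mm thick, 12 g, clamped level in tester_1's clip. Origin: centre of its underside, 29 mm above the desk at the start; y axis along its length (the tester's x axis, within 2 degrees), z up. 20 to 31 mm is in the jaws, over 40 mm sticks out freely and can be gripped from above by its long edges
- card_2: card like card_1, clamped in tester_2's clip
- tray: fixed shallow grey tray, 120 (x) x 100 (y) x 20 mm high, open at the top, walls and floor 3 mm; inside 114 x 94 mm. Origin: centre of its underside on the desk
- jar: bystander: loose white screw-lid jar, 74 mm across, 87 mm high; origin at the centre of its underside
- dropper_bottle: bystander: loose small dropper bottle, 28 mm across, 68 mm high; origin at the centre of its underside
There are look-alikes about, which are no part of the job. What is shaped like the card_2 but blue is not meant.

How it is judged:
By the outcome, as a careful person would: the job done as asked, in the order asked, and still so for the second after the job is handed in, with the robot touching nothing.
It also fails if it takes over 70 s, if anything falls off the work surface, if the arm or the gripper's body presses on something with over 40 N, if the wrist force passes 120 N, or if a joint passes its speed limit or range.

## Working session

There is one attempt and no reset: what is moved stays moved. The work goes in short steps, Python scripts to look and compute and a tool call to move; the robot and the scene stay as the last step left them, time stands still between calls to the robot, and variables do not carry over. Pictures are saved under pics/ and viewed, about 8 in all and at most 12, crops included, and the job is handed in when it is done.

Besides the shell and the picture viewer there is one more tool, called after "Request:" by a JSON object that holds its "method" and its "body". step_arm: Moves the arm, as the interface text tells. Its arguments: {"type":"object","properties":{"angular":{"type":"array"},"linear":{"type":"array"},"claw":{"type":"array"}},"required":["angular","linear","claw"]}

```bash
mkdir -p pics; ls
python3 - <<'E'
from bench import telemetry, camera
import cv2,json
print(telemetry.observe())
for n in("scene","top"):
    c=camera(n); cv2.imwrite(f"pics/{n}0.png",c["image"]); print(n,c["camera_matrix"],c["k1"],c["R"],c["t"])
E
```

```text
pics
{'time_s': 0.0, 'joint_positions': array([76.60948638, 18.44043175, -4.01752789, 83.17503976,  1.29534509,
       78.53931861, -3.25968247]), 'joint_vel': array([-0.04028919,  0.0951753 ,  0.05076471, -0.03973117,  0.01975834,
       -0.00474574,  0.061869  ]), 'effort': array([-8.23513310e-04, -4.91282737e+01, -4.04027542e-01, -3.12526989e+01,
       -6.39628479e-02,  4.37894999e-02,  1.86627576e-04]), 'tcp_pos': array([ 0.15925767, -0.62958819,  0.20354505]), 'ee_rot': array([-177.19131159,   89.89034783,  107.01123571]), 'force': array([-0.19100823, -0.32135064,  0.11464374]), 'wrist_torque': array([ 0.01461307,  0.02692236, -0.02680363]), 'finger_gap': 0.9995523491701302}
scene [[477.46226211   0.         276.29262091]
 [  0.         477.46226211 211.16769417]
 [  0.           0.           1.        ]] -0.09152086991676985 [[-0.44952105 -0.89325305 -0.0054603 ]
 [-0.6349475   0.32381889 -0.701415  ]
 [ 0.62830924 -0.3118338  -0.71273219]] [0.22892534 0.27307014 0.79501034]
top [[433.46134265   0.         275.88875827]
 [  0.         433.46134265 208.02979082]
 [  0.           0.           1.        ]] -0.04546169207310216 [[ 0.02601687 -0.99964341 -0.00601528]
 [-0.98276395 -0.02447494 -0.18323755]
 [ 0.18302499  0.01067887 -0.98305026]] [0.03550702 0.39113011 0.84334149]
```

View pics/scene0.png

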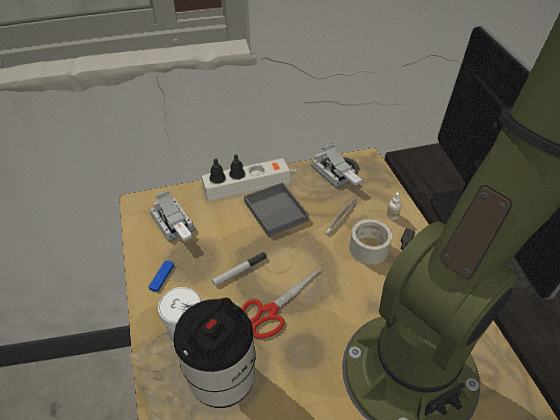

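View pics/top0.png

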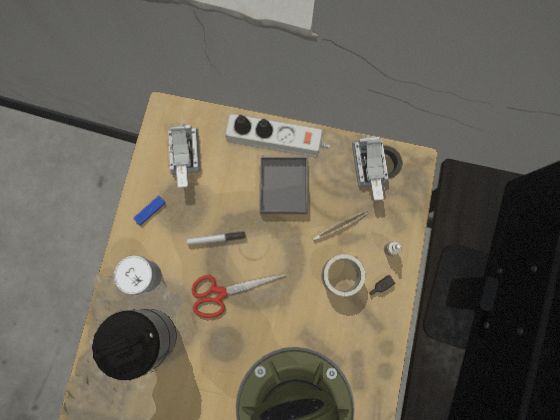

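The pictures show a tester at top-view pixel (182,155) with its card end at (182,185). The other tester is at (370,165) with its card end at (378,197), and the tray is at (285,186). Next I'll zoom in to measure them.

Run:
```python
import cv2,numpy as np
t=cv2.imread("pics/top0.png");s=cv2.imread("pics/scene0.png")
def z(i,x,y,w=72,h=54):
    p=cv2.resize(i[y:y+h,x:x+w],(396,297),interpolation=cv2.INTER_CUBIC)
    for k in range(0,w,10):
        cv2.putText(p,str(x+k),(int(k*5.5),8),0,.3,(0,255,255)); cv2.line(p,(int(k*5.5),10),(int(k*5.5),16),(0,255,255))
    for k in range(0,h,10):
        cv2.putText(p,str(y+k),(0,int(k*5.5)+4),0,.3,(0,255,255)); cv2.line(p,(22,int(k*5.5)),(28,int(k*5.5)),(0,255,255))
    return p
cv2.imwrite("pics/z.png",np.vstack([np.hstack([z(t,150,140),z(t,340,150)]),np.hstack([z(s,145,190),z(s,305,142)])]))
```

```text
(no output)
```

View pics/z.png

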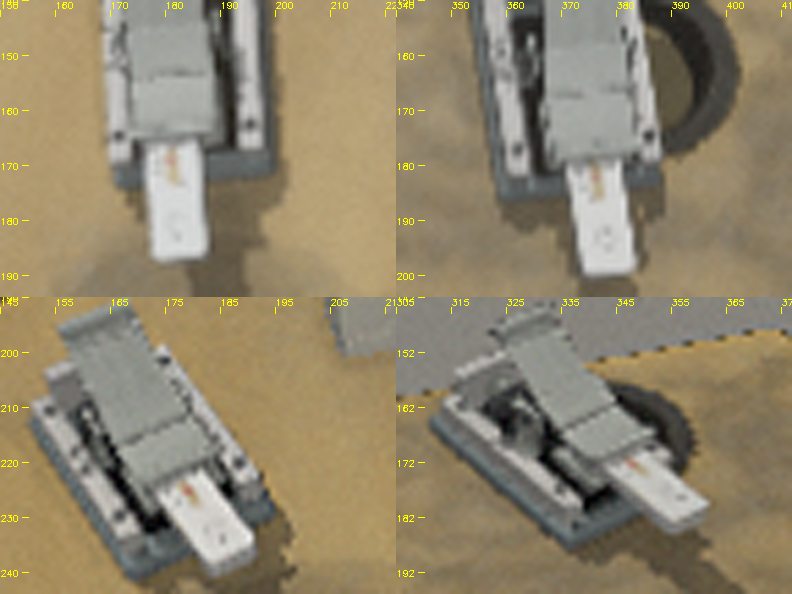

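The free card ends are at about (183,187) and (379,199) in the top view. I'll back-project them to world coordinates.

```bash
cat > h.py <<'E'
from bench import telemetry, camera
import cv2,numpy as np
np.set_printoptions(precision=4,suppress=True)
def w(c,pts,z):
    K,k=c["camera_matrix"],c["k1"]; p=cv2.undistortPoints(np.array(pts,float).reshape(-1,1,2),K,np.array([k,0,0,0,0])).reshape(-1,2)
    R,t=np.array(c["R"]),np.array(c["t"]); C=-R.T@t
    d=np.c_[p,np.ones(len(p))]@R
    return C+d*((z-C[2])/d[:,2])[:,None]
def px(c,X):
    R=np.array(c["R"]);return cv2.projectPoints(np.array(X,float).reshape(-1,1,3),cv2.Rodrigues(R)[0],np.array(c["t"]),c["camera_matrix"],np.array([c["k1"],0,0,0,0]))[0].reshape(-1,2)
E
python3 - <<'E'
from h import *
c=camera("top");s=camera("scene")
print("cam",-c["R"].T@c["t"])
print("A",w(c,[(176.4,165.8),(186.9,165.5),(177.6,187.2),(187.8,186.5)],.037))
print("B",w(c,[(370.9,179.1),(380.2,178.5),(373.6,199.6),(383.8,198.7)],.037))
print("sA",w(s,[((158+0)/5.5+145,190+(490-297)/5.5),(145+203/5.5,190+(468-297)/5.5),(145+214/5.5,190+(572-297)/5.5),(145+252/5.5,190+(542-297)/5.5)],.037))
print("sB",w(s,[(305+(600-396)/5.5,142+(487-297)/5.5),(305+(647-396)/5.5,142+(454-297)/5.5),(305+(674-396)/5.5,142+(527-297)/5.5),(305+(708-396)/5.5,142+(498-297)/5.5)],.037))
print("tray rim",w(c,[(262,158),(307,158),(261,213),(308,214)],.02))
print("base A",w(c,[(168.5,169.5),(199.5,168.7)],.01)," jar",w(c,[(134,272)],.087),"drop",w(c,[(394,246)],.068))
E
```

```text
cam [0.2291 0.0361 0.9009]
A [[0.4739 0.254  0.037 ]
 [0.475  0.2322 0.037 ]
 [0.4284 0.2484 0.037 ]
 [0.4304 0.2274 0.037 ]]
B [[ 0.4553 -0.1482  0.037 ]
 [ 0.4571 -0.1674  0.037 ]
 [ 0.4124 -0.1531  0.037 ]
 [ 0.4148 -0.1739  0.037 ]]
sA [[0.4741 0.2558 0.037 ]
 [0.4773 0.2368 0.037 ]
 [0.4254 0.2503 0.037 ]
 [0.433  0.2328 0.037 ]]
sB [[ 0.4445 -0.1362  0.037 ]
 [ 0.4534 -0.1653  0.037 ]
 [ 0.4097 -0.1501  0.037 ]
 [ 0.4183 -0.1726  0.037 ]]
tray rim [[ 0.5     0.0778  0.02  ]
 [ 0.5023 -0.0173  0.02  ]
 [ 0.3819  0.0761  0.02  ]
 [ 0.3823 -0.0209  0.02  ]]
base A [[0.473  0.2773 0.01  ]
 [0.4762 0.2109 0.01  ]]  jar [[0.2522 0.3075 0.087 ]] drop [[ 0.3154 -0.1844  0.068 ]]
```

Run:
```python
from h import *
c=camera("wrist"); cv2.imwrite("pics/w0.png",c["image"]); print(c["R"],-c["R"].T@c["t"])
t=camera("top");s=camera("scene")
print(px(t,[[.159,-.63,.2],[.1,-.45,.5],[.159,-.63,.5]]),px(s,[[.159,-.63,.2],[.1,-.45,.5]]),-s["R"].T@s["t"])
```

```text
[[ 0.2439 -0.9698 -0.0013]
 [-0.9391 -0.2365  0.2493]
 [-0.2421 -0.0596 -0.9684]] [ 0.2249 -0.6139  0.3836]
[[687.1406 339.5154]
 [796.3669 435.8325]
 [930.2359 363.8284]] [[618.0461 129.342 ]
 [669.4436  17.7962]] [-0.2232  0.364   0.7594]
```

View pics/w0.png

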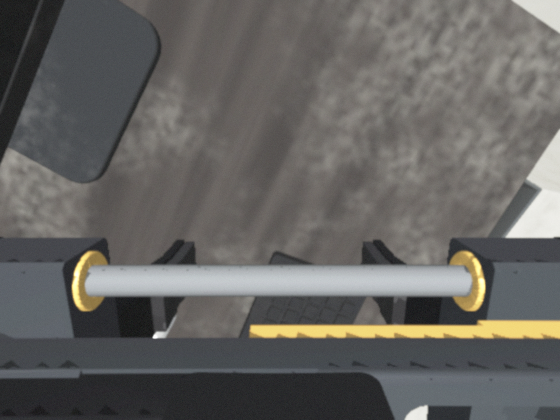

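The wrist view shows a chair back at left, between the tool and the desk. Back-projecting its edge in the scene view puts its top at about z = 0.3 m, so I'll lift first.

Request:
{"method": "step_arm", "body": {"linear": [[0, 0, 40], [0, 0, 40], [0, 0, 40], [0, 0, 40], [0, 0, 40], [0, 0, 40], [0, 0, 0], [20, 33, 0], [20, 33, 0], [20, 33, 0], [20, 33, 0], [20, 33, 0]], "angular": [[0, 0, 0], [0, 0, 0], [0, 0, 0], [0, 0, 0], [0, 0, 0], [0, 0, 0], [0, 0, 0], [0, 0, -0.02], [0, 0, -0.02], [0, 0, -0.02], [0, 0, -0.02], [0, 0, -0.02]], "claw": [87, 87, 87, 87, 87, 87, 87, 87, 87, 87, 87, 87]}}

```text
time_s: 1.35
tcp_pos: [0.2601, -0.4634, 0.4447]
ee_rot: [-0.9, 90.0, -82.5]
force: [1.2, -0.7, -0.6]
finger_gap: 1.003
```

Request:
{"method": "step_arm", "body": {"linear": [[20, 33.5, 0], [20, 33.5, 0], [20, 33.5, 0], [20, 33.5, 0], [20, 33.5, 0], [20, 33.5, 0], [20, 33.5, 0], [20, 33.5, -10], [20, 33.5, -10], [0, 0, -40], [0, 0, -40], [0, 0, -40]], "angular": [[0, 0, -0.017], [0, 0, 0], [0, 0, 0], [0, 0, 0], [0, 0, 0], [0, 0, 0], [0, 0, 0], [0, 0, 0], [0, 0, 0], [0, 0, 0], [0, 0, 0], [0, 0, 0]], "claw": [50, 50, 50, 50, 50, 50, 50, 50, 50, 50, 50, 50]}}

```text
time_s: 2.35
tcp_pos: [0.4399, -0.1628, 0.3036]
ee_rot: [36.1, 89.9, -46.3]
force: [1.1, -0.1, 0.0]
finger_gap: 0.577
```

Request:
{"method": "step_arm", "body": {"linear": [[0, 0, -40], [0, 0, -30], [0, 0, -20], [0, 0, 0], [0, 0, 0]], "angular": [[0, 0, 0], [0, 0, 0], [0, 0, 0], [0, 0, 0], [0, 0, 0]], "claw": [50, 50, 50, 50, 50]}}

```text
time_s: 2.77
tcp_pos: [0.4389, -0.1635, 0.2145]
ee_rot: [-121.9, 89.9, 155.6]
force: [0.4, -0.4, 1.3]
finger_gap: 0.574
```

Run:
```python
from h import *
c=camera("wrist"); cv2.imwrite("pics/w1.png",c["image"]); o=telemetry.observe(); print(o["tcp_pos"],o["ee_rot"],o["force"],o["joint_positions"],c["camera_matrix"][0,0])
print(px(c,[[.4562,-.158,.037],[.4136,-.1635,.037],o["tcp_pos"]]))
```

```text
[ 0.44   -0.1639  0.2159] [ 54.7986  89.9136 -27.7033] [-0.0028 -0.8713  0.6529] [ 48.454   -3.3468 -29.8209 105.7812  -1.6932  77.0434 -63.4493] 330.5641346393091
[[274.9757 173.161 ]
 [275.0257 211.532 ]
 [278.3981 246.0867]]
```

View pics/w1.png

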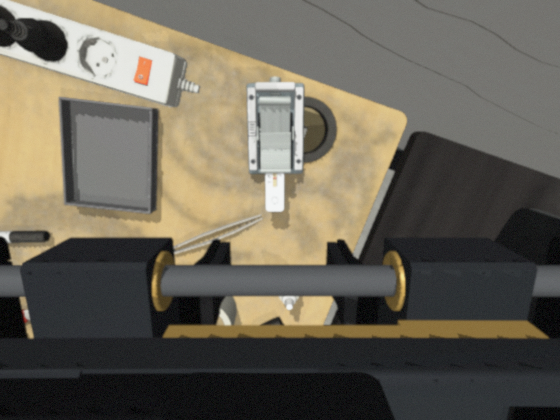

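The tester, card and tray appear where I computed them: the card spans (275,173) to (275,211), and the tweezers' tip is beside the card's end at (263,214). I'll fit the card's edges.

Run:
```python
from h import *
c=camera("wrist"); g=c["image"].min(2).astype(float)
def edges(rows):
    L=[];Rr=[]
    for r in rows:
        p=g[r,258:296]; m=p.max(); bg=np.median(p[[0,1,2,3,-1,-2,-3,-4]]); th=(m+bg)/2
        k=np.where(p>th)[0]; a,b=k[0],k[-1]
        L.append((258+a-(p[a]-th)/(p[a]-p[a-1]),r)); Rr.append((258+b+(p[b]-th)/(p[b]-p[b+1]),r))
    return np.array(L),np.array(Rr)
L,R=edges(range(180,207))
print(np.c_[L,R[:,0]][::4])
for e in(L,R):
    W=w(c,e,.037); f=np.polyfit(W[:,0],W[:,1],1); print("heading",np.degrees(np.arctan(f[0])),"y at .435",np.polyval(f,.435))
col=g[165:220,275]; print(col.astype(int))
print(w(c,[(275,174),(275,211)],.037), "tweezers",w(c,[(263,214),(175,250)],.008))
```

```text
[[263.8043 180.     283.3904]
 [263.6917 184.     283.2986]
 [263.8702 188.     283.1993]
 [263.9894 192.     283.1164]
 [263.9222 196.     283.18  ]
 [263.9148 200.     283.0265]
 [264.1489 204.     283.0172]]
heading 7.7865168810513055 y at .435 -0.14916441712794587
heading 6.846866050501804 y at .435 -0.17057063150036203
[203 201 200 196 192 202 207 191 159 144 161 182 198 194 194 198 205 208
 206 205 207 210 221 236 243 244 244 244 244 244 243 242 240 234 236 243
 243 242 237 232 237 242 244 244 243 244 237 197 126  98  96  96  96  96
  94]
[[ 0.4566 -0.1587  0.037 ]
 [ 0.4154 -0.164   0.037 ]] tweezers [[ 0.4024 -0.1507  0.008 ]
 [ 0.3422 -0.0475  0.008 ]]
```

Request:
{"method": "step_arm", "body": {"linear": [[-3, 4, -30], [0, 0, -35], [0, 0, -35], [0, 0, -30], [0, 0, -20], [0, 0, -15], [0, 0, -11], [0, 0, 0], [0, 0, 0], [0, 0, 0]], "angular": [[0, 0, 0], [0, 0, 0], [0, 0, 0], [0, 0, 0], [0, 0, 0], [0, 0, 0], [0, 0, 0], [0, 0, 0], [0, 0, 0], [0, 0, 0]], "claw": [45, 45, 45, 45, 45, 45, 45, 45, 45, 45]}}

```text
time_s: 3.7
tcp_pos: [0.4379, -0.1603, 0.0403]
ee_rot: [55.4, 89.8, -27.1]
force: [-0.1, -0.5, 0.4]
finger_gap: 0.515
```

Run:
```python
from h import *
o=telemetry.observe(); print(o["tcp_pos"],o["ee_rot"],o["force"],o["finger_gap"])
c=camera("wrist"); 
t=camera("top")["image"];s=camera("scene")["image"]
cv2.imwrite("pics/w2.png",np.hstack([cv2.resize(c["image"][100:300,180:380],(400,400)),cv2.resize(s[130:230,300:400],(400,400))]))
```

```text
[ 0.4379 -0.1603  0.0403] [ 55.4116  89.831  -27.1045] [-0.0798 -0.5352  0.3597] 0.5154579379417251
```

View pics/w2.png

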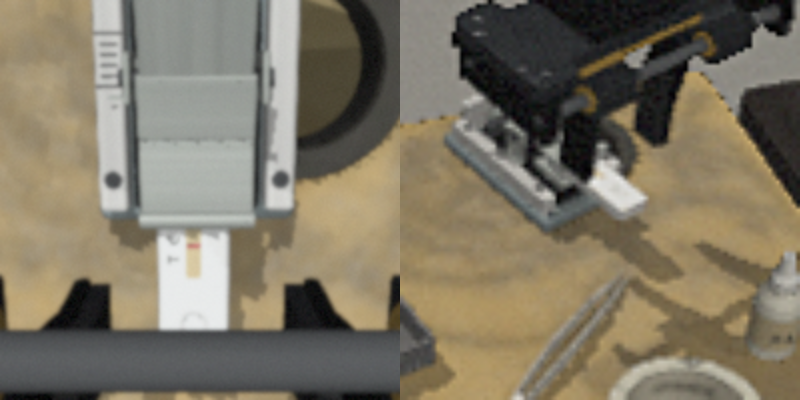

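The fingers straddle the card: its centre is at about x=194 of the crop and the finger midpoint at about 197. I'll close the gripper.

Request:
{"method": "step_arm", "body": {"linear": [[0, 0, 0], [0, 0, 0], [0, 0, 0], [0, 0, 0], [0, 0, 0], [0, 0, 0]], "angular": [[0, 0, 0], [0, 0, 0], [0, 0, 0], [0, 0, 0], [0, 0, 0], [0, 0, 0]], "claw": [5, 5, 5, 5, 5, 5]}}

```text
time_s: 4.35
tcp_pos: [0.4364, -0.1596, 0.0387]
ee_rot: [-91.1, 90.0, -173.6]
force: [-0.2, -0.2, 0.4]
finger_gap: 0.147
```

Run:
```python
from h import *
for i in range(3):
    o=telemetry.observe(); print(o["tcp_pos"],o["ee_rot"],o["force"],o["wrist_torque"],o["finger_gap"]); camera("top")
```

```text
[ 0.4364 -0.1596  0.0387] [ -91.0726   89.9935 -173.5756] [-0.1607 -0.2301  0.3506] [ 0.0151 -0.0087 -0.0403] 0.14691444318620653
[ 0.4363 -0.1597  0.0386] [ -82.4699   89.991  -164.9729] [-0.3464  0.4148 -0.3628] [ 0.0614  0.0471 -0.036 ] 0.11206898564927525
[ 0.4364 -0.1597  0.0386] [ -89.2575   89.9924 -171.7659] [0.0805 0.3694 0.1279] [ 0.0053  0.0153 -0.0086] 0.09099555294608173
```

Run:
```python
from h import *
o=telemetry.observe(); print(o["time_s"],o["finger_gap"],o["force"])
c=camera("wrist");s=camera("scene")["image"]
cv2.imwrite("pics/w3.png",np.hstack([cv2.resize(c["image"][100:300,180:380],(400,400)),cv2.resize(s[130:230,300:400],(400,400),interpolation=cv2.INTER_CUBIC)]))
```

```text
4.5 0.08046697585291285 [0.4076 0.5986 0.1387]
```

View pics/w3.png

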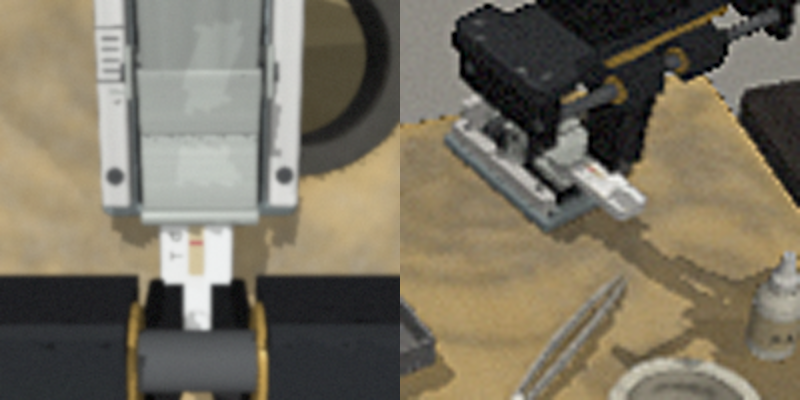

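The fingers are at 8 mm with the card's edges hidden beneath them, so they seem to have closed above the card. I'll compare the projected fingertip height with the picture.

Run:
```python
from h import *
s=camera("scene");c=camera("wrist")
o=telemetry.observe(); print(o["tcp_pos"],o["finger_gap"])
p=o["tcp_pos"]
ims=s["image"].copy()
S=8
im=cv2.resize(ims[140:200,310:380],None,fx=S,fy=S,interpolation=cv2.INTER_CUBIC)
for z,col in((.02,(0,0,255)),(.039,(0,255,0)),(.06,(255,0,0))):
    for q in px(s,[[p[0],p[1],z],[p[0]-.0095,p[1]-.0,z]]): cv2.circle(im,tuple(int(v) for v in (q-[310,140])*S),3,col,-1)
print(px(s,[[.415,-.1625-.01,.037],[.415,-.1625+.01,.037],[.415,-.1625+.01,.029]]))
iw=cv2.resize(c["image"][180:300,210:350],None,fx=4,fy=4)[:480]
cv2.imwrite("pics/z2.png",im); cv2.imwrite("pics/z2.png",cv2.convertScaleAbs(im,alpha=1.8,beta=30))
```

```text
[ 0.4364 -0.1597  0.0387] 0.060310644403285096
[[362.5076 179.4313]
 [355.1576 182.0927]
 [354.7681 184.7112]]
```

View pics/z2.png

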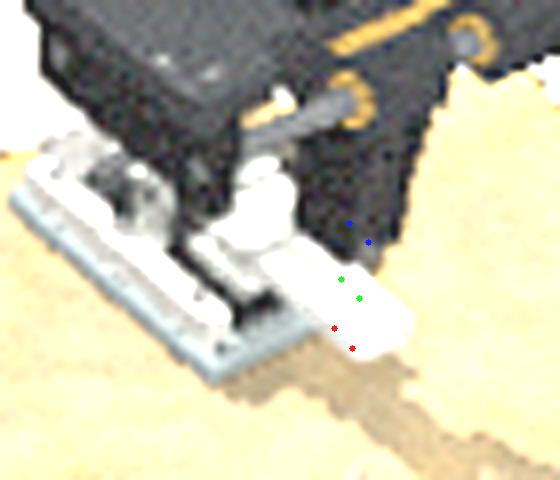

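Run:
```python
from h import *
c=camera("wrist");p=telemetry.observe()["tcp_pos"]
for z in(.01,.02,.03,.04,.05,.06,.07): print(z,px(c,[[p[0]+.0095,p[1]+.003,z],[p[0]+.0095,p[1]-.003,z],[p[0]+.0095,p[1]-.018,z]]).round(1).tolist())
iw=c["image"][190:310,200:350]
im=cv2.resize(cv2.convertScaleAbs(iw,alpha=2,beta=30),None,fx=5,fy=5,interpolation=cv2.INTER_CUBIC)[:600,:750]
cv2.imwrite("pics/z3.png",im)
```

```text
0.01 [[274.9, 217.1], [284.0, 218.3], [306.7, 221.1]]
0.02 [[274.7, 221.4], [284.3, 222.6], [308.0, 225.6]]
0.03 [[274.6, 226.1], [284.6, 227.4], [309.5, 230.5]]
0.04 [[274.4, 231.3], [284.9, 232.6], [311.1, 235.9]]
0.05 [[274.2, 237.1], [285.3, 238.4], [312.9, 241.9]]
0.06 [[273.9, 243.5], [285.7, 244.9], [314.9, 248.5]]
0.07 [[273.7, 250.7], [286.1, 252.2], [317.1, 256.0]]
```

View pics/z3.png

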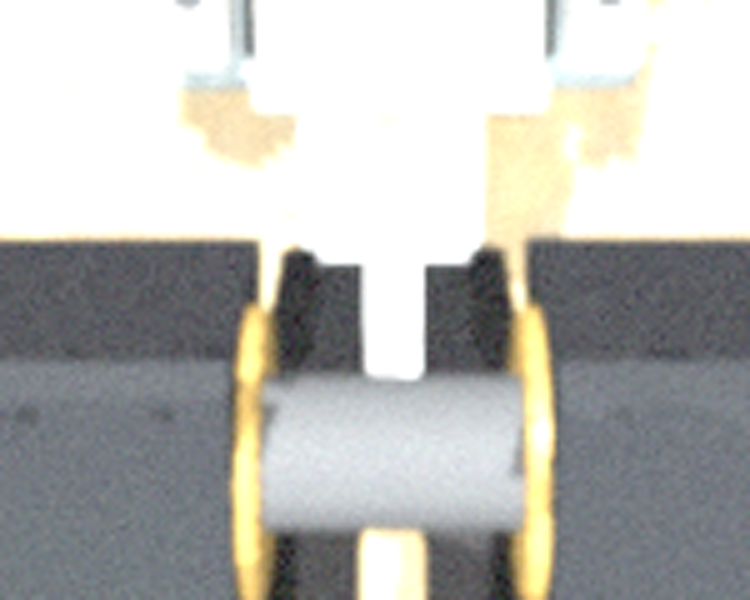

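In both the wrist view (finger ends at row 243) and the scene view, the fingertips are really at z ≈ 0.057. That is about 18 mm behind the reported TCP, not 19 mm ahead of it. I'll open, go down in stages and check.

Request:
{"method": "step_arm", "body": {"linear": [[0, 0, 0], [0, 0, 0], [0, 0, 0], [0, 0, 0], [0, 0, -6], [0, 0, -6], [0, 0, 0], [0, 0, 0]], "angular": [[0, 0, 0], [0, 0, 0], [0, 0, 0], [0, 0, 0], [0, 0, 0], [0, 0, 0], [0, 0, 0], [0, 0, 0]], "claw": [45, 45, 45, 45, 45, 45, 45, 45]}}

```text
time_s: 5.42
tcp_pos: [0.4357, -0.1594, 0.0259]
ee_rot: [-125.4, 89.9, 152.1]
force: [0.6, 0.1, 0.8]
finger_gap: 0.499
```

```bash
cat > v.py <<'E'
from h import *
import sys
o=telemetry.observe(); print(o["time_s"],o["tcp_pos"],o["force"],o["finger_gap"])
c=camera("wrist");s=camera("scene")
x,y=[int(v) for v in px(s,[o["tcp_pos"]])[0]]; x=max(x,50);y=max(y,50)
a=cv2.resize(c["image"][150:300,180:380],(400,300),interpolation=cv2.INTER_CUBIC)
b=cv2.resize(s["image"][y-45:y+45,x-50:x+50],(400,300),interpolation=cv2.INTER_CUBIC)
cv2.imwrite(sys.argv[1],cv2.convertScaleAbs(np.hstack([a,b]),alpha=1.2,beta=20))
E
python3 v.py pics/z4.png
```

```text
5.4167 [ 0.4357 -0.1594  0.0259] [0.5515 0.1229 0.7868] 0.4992056806298267
```

View pics/z4.png

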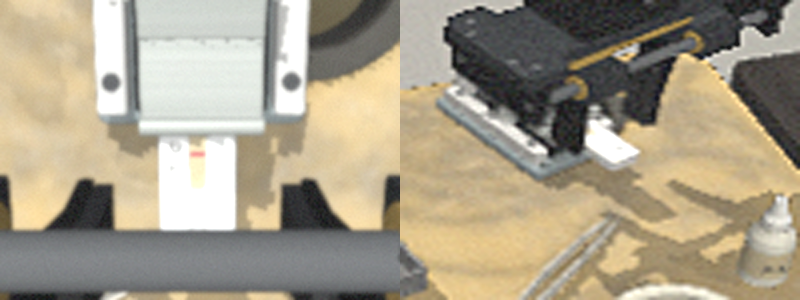

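The fingers are open around the card (card at 160–235, fingers at 112 and 283 in the left crop), with their tips at about card-top height. I'll go down further and watch the force.

Request:
{"method": "step_arm", "body": {"linear": [[0, 0, -5], [0, 0, -5], [0, 0, -4], [0, 0, 0]], "angular": [[0, 0, 0], [0, 0, 0], [0, 0, 0], [0, 0, 0]], "claw": [45, 45, 45, 45]}}

```text
time_s: 5.85
tcp_pos: [0.4356, -0.1593, 0.0116]
ee_rot: [-123.1, 89.9, 154.4]
force: [0.4, -0.1, -0.7]
finger_gap: 0.517
```

Request:
{"method": "step_arm", "body": {"linear": [[0, 0, -3], [0, 0, -2], [0, 0, 0], [0, 0, 0]], "angular": [[0, 0, 0], [0, 0, 0], [0, 0, 0], [0, 0, 0]], "claw": [45, 45, 40, 35]}}

```text
time_s: 6.18
tcp_pos: [0.4364, -0.1597, 0.0076]
ee_rot: [-99.8, 90.0, 177.7]
force: [0.5, -0.2, 0.4]
finger_gap: 0.451
```

Request:
{"method": "step_arm", "body": {"linear": [[0, 0, 0], [0, 0, 0], [0, 0, 0], [0, 0, 0], [0, 0, 0], [0, 0, 0]], "angular": [[0, 0, 0], [0, 0, 0], [0, 0, 0], [0, 0, 0], [0, 0, 0], [0, 0, 0]], "claw": [10, 10, 10, 10, 10, 10]}}

```text
time_s: 6.68
tcp_pos: [0.4365, -0.1596, 0.0078]
ee_rot: [40.7, 90.0, -41.8]
force: [-0.4, 0.1, -0.1]
finger_gap: 0.235
```

Request:
{"method": "step_arm", "body": {"linear": [[0, 0, 0], [0, 0, 0], [0, 0, 0], [-0.4, -0.05, 0], [-0.4, -0.05, 0], [-0.4, -0.05, 0], [-0.4, -0.05, 0], [0, 0, 0]], "angular": [[0, 0, 0], [0, 0, 0], [0, 0, 0], [0, 0, 0], [0, 0, 0], [0, 0, 0], [0, 0, 0], [0, 0, 0]], "claw": [10, 10, 10, 10, 10, 10, 10, 10]}}

```text
time_s: 7.35
tcp_pos: [0.4348, -0.1599, 0.0077]
ee_rot: [-4.3, 90.0, -86.8]
force: [0.5, -0.1, 0.9]
finger_gap: 0.238
```

Request:
{"method": "step_arm", "body": {"linear": [[-0.25, -0.03, 0], [-0.25, -0.03, 0], [-0.25, -0.03, 0], [-0.25, -0.03, 0]], "angular": [[0, 0, 0], [0, 0, 0], [0, 0, 0], [0, 0, 0]], "claw": [10, 10, 10, 10]}}

```text
time_s: 7.68
tcp_pos: [0.4338, -0.16, 0.0077]
ee_rot: [21.6, 90.0, -60.9]
force: [0.2, 0.6, 1.9]
finger_gap: 0.238
```

Run:
```python
from h import *
for i in range(4):
    o=telemetry.observe(); print(o["time_s"],o["tcp_pos"]*1000,o["force"],o["wrist_torque"],o["finger_gap"]); camera("top")
```

```text
7.6833 [ 433.8365 -160.0101    7.726 ] [0.236  0.5662 1.9129] [ 0.1139 -0.0603 -0.0382] 0.23829309403255894
7.7333 [ 433.7799 -160.0266    7.7216] [-0.2034  0.4355  1.0782] [ 0.0994 -0.0604  0.0483] 0.2343390013020118
7.7833 [ 433.773  -160.0284    7.726 ] [0.1582 0.691  1.1733] [ 0.1753 -0.0118  0.008 ] 0.23780543985904623
7.8333 [ 433.7455 -160.0309    7.6977] [-0.073   0.3621  1.4829] [ 0.1103 -0.1166 -0.0018] 0.23651844846612732
```

Request:
{"method": "step_arm", "body": {"linear": [[-0.25, -0.03, 0], [-0.25, -0.03, 0], [-0.25, -0.03, 0], [-0.25, -0.03, 0]], "angular": [[0, 0, 0], [0, 0, 0], [0, 0, 0], [0, 0, 0]], "claw": [10, 10, 10, 10]}}

```text
time_s: 8.22
tcp_pos: [0.4328, -0.1601, 0.0077]
ee_rot: [2.0, 90.0, -80.6]
force: [0.9, -0.7, 1.1]
finger_gap: 0.237
```

```bash
cat > f.py <<'E'
from h import *
F=[];T=[]
for i in range(3):
    o=telemetry.observe(); F.append(o["force"]);T.append(o["tcp_pos"]*1000); camera("top")
print(o["time_s"],np.mean(T,0),np.mean(F,0),"pull",(np.array(F)@[.992,.127,0]),o["finger_gap"])
E
python3 f.py
```

```text
8.3167 [ 432.7671 -160.1414    7.6899] [0.4589 0.1512 1.3247] pull [0.7727 0.3176 0.3332] 0.2426174118132451
```

Request:
{"method": "step_arm", "body": {"linear": [[-0.25, -0.03, 0], [-0.25, -0.03, 0], [-0.25, -0.03, 0], [0, 0, 0]], "angular": [[0, 0, 0], [0, 0, 0], [0, 0, 0], [0, 0, 0]], "claw": [10, 10, 10, 10]}}

```text
time_s: 8.7
tcp_pos: [0.432, -0.1602, 0.0077]
ee_rot: [-38.8, 90.0, -121.3]
force: [-0.8, -0.0, 1.1]
finger_gap: 0.234
```

Request:
{"method": "step_arm", "body": {"linear": [[-0.2, -0.03, 0], [-0.2, -0.03, 0], [-0.2, -0.03, 0], [0, 0, 0]], "angular": [[0, 0, 0], [0, 0, 0], [0, 0, 0], [0, 0, 0]], "claw": [10, 10, 10, 10]}}

```text
time_s: 9.03
tcp_pos: [0.4315, -0.1603, 0.0077]
ee_rot: [41.8, 90.0, -40.7]
force: [0.7, 0.2, 0.7]
finger_gap: 0.235
```

Request:
{"method": "step_arm", "body": {"linear": [[-0.2, -0.03, 0], [-0.2, -0.03, 0], [-0.2, -0.03, 0], [0, 0, 0]], "angular": [[0, 0, 0], [0, 0, 0], [0, 0, 0], [0, 0, 0]], "claw": [10, 10, 10, 10]}}

```text
time_s: 9.37
tcp_pos: [0.4313, -0.1603, 0.0078]
ee_rot: [75.4, 90.0, -7.1]
force: [1.3, -0.3, -0.5]
finger_gap: 0.242
```

Request:
{"method": "step_arm", "body": {"linear": [[-0.2, -0.03, 0], [-0.2, -0.03, 0], [-0.2, -0.03, 0], [0, 0, 0]], "angular": [[0, 0, 0], [0, 0, 0], [0, 0, 0], [0, 0, 0]], "claw": [10, 10, 10, 10]}}

```text
time_s: 9.7
tcp_pos: [0.4307, -0.1604, 0.0078]
ee_rot: [76.4, 90.0, -6.1]
force: [3.5, 0.3, -0.4]
finger_gap: 0.239
```

Force is rising. I'll take smaller steps now.

Request:
{"method": "step_arm", "body": {"linear": [[-0.15, -0.02, 0], [-0.15, -0.02, 0], [0, 0, 0]], "angular": [[0, 0, 0], [0, 0, 0], [0, 0, 0]], "claw": [10, 10, 10]}}

```text
time_s: 9.95
tcp_pos: [0.4301, -0.1605, 0.0078]
ee_rot: [59.4, 90.0, -23.1]
force: [2.9, 0.1, -0.1]
finger_gap: 0.235
```

```bash
python3 f.py
```

```text
10.05 [ 430.1485 -160.5382    7.768 ] [3.5232 0.4358 0.1955] pull [2.8571 3.6467 4.1474] 0.23800788728501832
```

Request:
{"method": "step_arm", "body": {"linear": [[-0.15, -0.02, 0], [-0.15, -0.02, 0], [-0.15, -0.02, 0], [0, 0, 0]], "angular": [[0, 0, 0], [0, 0, 0], [0, 0, 0], [0, 0, 0]], "claw": [10, 10, 10, 10]}}

```text
time_s: 10.43
tcp_pos: [0.4295, -0.1606, 0.0077]
ee_rot: [24.9, 90.0, -57.6]
force: [3.6, 1.0, 0.5]
finger_gap: 0.236
```

Request:
{"method": "step_arm", "body": {"linear": [[-0.15, -0.02, 0], [-0.15, -0.02, 0], [0, 0, 0]], "angular": [[0, 0, 0], [0, 0, 0], [0, 0, 0]], "claw": [10, 10, 10]}}

```text
time_s: 10.68
tcp_pos: [0.4292, -0.1607, 0.0078]
ee_rot: [20.9, 90.0, -61.6]
force: [3.7, 0.3, 0.3]
finger_gap: 0.237
```

Request:
{"method": "step_arm", "body": {"linear": [[-0.2, -0.025, 0], [-0.2, -0.025, 0], [-0.2, -0.025, 0], [-0.2, -0.025, 0], [-0.2, -0.025, 0], [0, 0, 0]], "angular": [[0, 0, 0], [0, 0, 0], [0, 0, 0], [0, 0, 0], [0, 0, 0], [0, 0, 0]], "claw": [10, 10, 10, 10, 10, 10]}}

```text
time_s: 11.18
tcp_pos: [0.4282, -0.1608, 0.0077]
ee_rot: [-37.2, 90.0, -119.7]
force: [3.1, -0.7, -0.2]
finger_gap: 0.238
```

Request:
{"method": "step_arm", "body": {"linear": [[-0.4, -0.05, 0], [-0.4, -0.05, 0], [-0.4, -0.05, 0], [-0.4, -0.05, 0], [-0.4, -0.05, 0], [-0.4, -0.05, 0], [-0.4, -0.05, 0], [-0.4, -0.05, 0]], "angular": [[0, 0, 0], [0, 0, 0], [0, 0, 0], [0, 0, 0], [0, 0, 0], [0, 0, 0], [0, 0, 0], [0, 0, 0]], "claw": [10, 10, 10, 10, 10, 10, 10, 10]}}

```text
time_s: 11.85
tcp_pos: [0.4249, -0.1611, 0.0077]
ee_rot: [-82.3, 90.0, -164.8]
force: [2.8, 1.0, 0.6]
finger_gap: 0.239
```

The pull stays at about 3 N while the card travels, so this is the weak clip. I'll keep drawing it out.

Request:
{"method": "step_arm", "body": {"linear": [[-0.7, -0.09, 0], [-0.7, -0.09, 0], [-0.7, -0.09, 0], [-0.7, -0.09, 0], [-0.7, -0.09, 0], [-0.7, -0.09, 0], [-0.7, -0.09, 0], [-0.7, -0.09, 0], [-0.7, -0.09, 0], [-0.7, -0.09, 0], [-0.7, -0.09, 0], [-0.7, -0.09, 0]], "angular": [[0, 0, 0], [0, 0, 0], [0, 0, 0], [0, 0, 0], [0, 0, 0], [0, 0, 0], [0, 0, 0], [0, 0, 0], [0, 0, 0], [0, 0, 0], [0, 0, 0], [0, 0, 0]], "claw": [10, 10, 10, 10, 10, 10, 10, 10, 10, 10, 10, 10]}}

```text
time_s: 12.85
tcp_pos: [0.4164, -0.1622, 0.0076]
ee_rot: [-90.2, 90.0, -172.7]
force: [2.3, 0.7, 0.4]
finger_gap: 0.239
```

Request:
{"method": "step_arm", "body": {"linear": [[-0.7, -0.09, 0], [-0.7, -0.09, 0], [-0.7, -0.09, 0], [-0.7, -0.09, 0], [-0.7, -0.09, 0], [-0.7, -0.09, 0], [-0.7, -0.09, 0], [-0.7, -0.09, 0], [-0.7, -0.09, 0], [-0.7, -0.09, 0], [-0.7, -0.09, 0], [-0.7, -0.09, 0]], "angular": [[0, 0, 0], [0, 0, 0], [0, 0, 0], [0, 0, 0], [0, 0, 0], [0, 0, 0], [0, 0, 0], [0, 0, 0], [0, 0, 0], [0, 0, 0], [0, 0, 0], [0, 0, 0]], "claw": [10, 10, 10, 10, 10, 10, 10, 10, 10, 10, 10, 10]}}

```text
time_s: 13.85
tcp_pos: [0.4081, -0.1633, 0.0077]
ee_rot: [-76.9, 90.0, -159.4]
force: [2.7, 0.0, 0.0]
finger_gap: 0.235
```

Request:
{"method": "step_arm", "body": {"linear": [[-0.7, -0.09, 0], [-0.7, -0.09, 0], [-0.7, -0.09, 0], [-0.7, -0.09, 0], [-0.7, -0.09, 0], [-0.7, -0.09, 0], [-0.7, -0.09, 0], [-0.7, -0.09, 0], [-0.7, -0.09, 0], [-0.7, -0.09, 0], [-0.7, -0.09, 0], [-0.7, -0.09, 0]], "angular": [[0, 0, 0], [0, 0, 0], [0, 0, 0], [0, 0, 0], [0, 0, 0], [0, 0, 0], [0, 0, 0], [0, 0, 0], [0, 0, 0], [0, 0, 0], [0, 0, 0], [0, 0, 0]], "claw": [10, 10, 10, 10, 10, 10, 10, 10, 10, 10, 10, 10]}}

```text
time_s: 14.85
tcp_pos: [0.3997, -0.1644, 0.0077]
ee_rot: [-62.8, 90.0, -145.3]
force: [0.6, -0.0, -0.5]
finger_gap: 0.234
```

Run:
```python
from h import *
o=telemetry.observe(); print(o["time_s"],o["tcp_pos"],o["force"],o["finger_gap"],o["joint_positions"])
c=camera("wrist"); cv2.imwrite("pics/w9.png",c["image"]); g=c["image"].min(2)
u=[int(v) for v in px(c,[[.43,-.16,.037]])[0]]; print(u); 
for r in range(u[1]-75,u[1]+45,3): print(r,g[r,u[0]-24:u[0]+25:4])
```

```text
14.85 [ 0.3997 -0.1644  0.0077] [ 0.5958 -0.0115 -0.5198] 0.23414328835822748 [ 48.4513   5.4596 -30.3838 123.9796   3.5426  51.3668 -66.5338]
[276, 207]
132 [171 171 171 171 168 170 170 169 171 171 170 170 171]
135 [167 169 169 168 168 172 168 168 170 169 168 168 167]
138 [164 166 169 168 168 167 165 164 167 168 165 166 167]
141 [164 161 164 163 163 163 164 163 164 162 163 161 164]
144 [162 160 160 160 159 160 160 160 160 162 160 160 160]
147 [164 160 159 158 160 159 157 161 160 160 157 161 162]
150 [181 179 179 181 181 182 181 183 181 180 181 178 180]
153 [191 189 189 189 187 189 187 187 186 184 185 180 183]
156 [143 143 142 139 140 142 141 140 138 138 139 138 140]
159 [88 83 84 80 80 81 80 84 78 79 80 78 79]
162 [77 75 72 72 71 74 79 81 73 72 73 75 71]
165 [78 74 73 75 74 83 91 86 80 85 83 74 69]
168 [ 76  74 149 194 195 195 198 197 196 199 194 129  71]
171 [ 73 108 228 230 230 231 230 232 231 230 230 219  82]
174 [ 77 179 231 232 232 232 232 231 230 231 225 230 130]
177 [112 200 231 232 230 232 231 231 232 231 231 230 154]
180 [110 198 231 231 232 230 231 231 230 229 230 231 152]
[... 634 characters left out ...]
118]
216 [115 168 231 231 233 232 231 231 231 231 231 230 120]
219 [114 165 231 231 231 229 230 231 230 230 231 229 120]
222 [111 161 230 231 229 230 231 230 230 231 231 229 120]
225 [114 161 230 231 230 229 228 227 231 231 230 230 116]
228 [114 159 229 230 228 228 161 159 229 229 230 230 114]
231 [113 155 230 228 229 227 154 154 225 230 230 231 113]
234 [111 154 229 192 208 229 156 154 227 230 231 228 109]
237 [112 146 231 184 183 228 148 147 226 231 229 229 113]
240 [105 134 229 229 229 229 130 127 225 230 230 230 105]
243 [ 29 100 231 229 231 228 156 155 227 230 230 229  80]
246 [ 23  96 231 176 200 228 155 153 226 231 230 230  77]
249 [ 23  79 231 209 227 228 154 156 227 230 230 229  80]
```

The card's rear edge is at row 168 with background between it and the jaws, so it is free. I'll lift it and carry it to the tray.

Request:
{"method": "step_arm", "body": {"linear": [[-1, -0.1, 0], [-1, -0.1, 0], [-1, -0.1, 0], [0, 0, 4], [0, 0, 10], [0, 0, 15], [0, 0, 20], [0, 0, 11], [0, 8, 0], [2, 16, 0], [4, 20, 0], [4, 20, 0]], "angular": [[0, 0, 0], [0, 0, 0], [0, 0, 0], [0, 0, 0], [0, 0, 0], [0, 0, 0], [0, 0, 0], [0, 0, 0], [0, 0, 0], [0, 0, 0], [0, 0, 0], [0, 0, 0]], "claw": [10, 10, 10, 10, 10, 10, 10, 10, 10, 10, 10, 10]}}

```text
time_s: 15.9
tcp_pos: [0.4063, -0.0996, 0.0673]
ee_rot: [-100.0, 90.0, 177.4]
force: [0.8, -0.5, 0.2]
finger_gap: 0.234
```

Request:
{"method": "step_arm", "body": {"linear": [[4, 20, 0], [4, 20, 0], [4, 20, 0], [4, 20, 0], [4, 20, 0], [2, 16, 0], [0, 8, 0], [0, 4, 0], [0, 0, 0], [0, 0, 0]], "angular": [[0, 0, 0], [0, 0, -0.02], [0, 0, -0.02], [0, 0, -0.02], [0, 0, -0.02], [0, 0, -0.02], [0, 0, 0], [0, 0, 0], [0, 0, 0], [0, 0, 0]], "claw": [10, 10, 10, 10, 10, 10, 10, 10, 10, 10]}}

```text
time_s: 16.73
tcp_pos: [0.4284, 0.0266, 0.0674]
ee_rot: [-51.8, 90.0, -140.1]
force: [0.5, -0.7, -0.1]
finger_gap: 0.231
```

Run:
```python
from h import *
o=telemetry.observe(); print(o["time_s"],o["tcp_pos"],o["ee_rot"],o["force"],o["finger_gap"])
c=camera("wrist"); cv2.imwrite("pics/w10.png",c["image"]); g=c["image"].min(2)
m=((g>205)*255).astype(np.uint8); n,l,st,ce=cv2.connectedComponentsWithStats(m)
for i in range(1,n):
    if st[i,4]>150: print(st[i],ce[i])
dark=camera("wrist")["image"]
print("tray corners px",px(c,[[.5,.0778,.02],[.5023,-.0173,.02],[.3819,.0761,.02],[.3823,-.0209,.02]]).round(0).tolist())
```

```text
16.7333 [0.4284 0.0266 0.0674] [ -51.8412   89.9513 -140.0858] [ 0.5002 -0.6597 -0.1132] 0.23095168581765843
[ 54   0  26  27 528] [64.0852 12.3049]
[132   0  43  54 770] [152.8325  28.661 ]
[  194     0   218    97 10799] [322.0125  43.593 ]
[505 142  11  36 246] [510.0203 161.3049]
[ 257  169   42   95 3515] [277.7414 212.6797]
[ 29 327  66  10 398] [ 68.0226 333.005 ]
tray corners px [[203.0, 117.0], [347.0, 118.0], [210.0, 281.0], [339.0, 284.0]]
```

The card is centred over the tray (card columns 257–299, tray 203–347). I'll lower it.

Request:
{"method": "step_arm", "body": {"linear": [[0, 0, -15], [0, 0, -20], [0, 0, -15], [0, 0, -10], [0, 0, -6], [0, 0, -4], [0, 0, 0]], "angular": [[0, 0, 0], [0, 0, 0], [0, 0, 0], [0, 0, 0], [0, 0, 0], [0, 0, 0], [0, 0, 0]], "claw": [10, 10, 10, 10, 10, 10, 10]}}

```text
time_s: 17.42
tcp_pos: [0.4286, 0.0271, -0.0027]
ee_rot: [-104.5, 90.0, 167.3]
force: [0.8, 0.3, -0.0]
finger_gap: 0.24
```

Request:
{"method": "step_arm", "body": {"linear": [[0, 0, -2], [0, 0, -2], [0, 0, -1], [0, 0, 0]], "angular": [[0, 0, 0], [0, 0, 0], [0, 0, 0], [0, 0, 0]], "claw": [10, 10, 10, 10]}}

```text
time_s: 17.75
tcp_pos: [0.429, 0.0273, -0.0072]
ee_rot: [53.0, 90.0, -35.2]
force: [0.5, 0.5, 0.0]
finger_gap: 0.24
```

Request:
{"method": "step_arm", "body": {"linear": [[0, 0, -1], [0, 0, -1], [0, 0, -1], [0, 0, 0]], "angular": [[0, 0, 0], [0, 0, 0], [0, 0, 0], [0, 0, 0]], "claw": [10, 10, 10, 10]}}

```text
time_s: 18.08
tcp_pos: [0.4287, 0.0273, -0.0105]
ee_rot: [-71.2, 90.0, -159.4]
force: [-0.6, 0.3, 0.3]
finger_gap: 0.234
```

Request:
{"method": "step_arm", "body": {"linear": [[0, 0, -1], [0, 0, -1], [0, 0, -0.5], [0, 0, 0]], "angular": [[0, 0, 0], [0, 0, 0], [0, 0, 0], [0, 0, 0]], "claw": [10, 10, 10, 10]}}

```text
time_s: 18.42
tcp_pos: [0.4286, 0.0273, -0.013]
ee_rot: [-90.0, 90.0, -178.2]
force: [0.1, -0.0, 0.1]
finger_gap: 0.236
```

Request:
{"method": "step_arm", "body": {"linear": [[0, 0, -0.7], [0, 0, -0.7], [0, 0, 0]], "angular": [[0, 0, 0], [0, 0, 0], [0, 0, 0]], "claw": [10, 10, 10]}}

```text
time_s: 18.67
tcp_pos: [0.4287, 0.0273, -0.0144]
ee_rot: [-84.1, 90.0, -172.3]
force: [0.4, -0.1, 0.6]
finger_gap: 0.236
```

Request:
{"method": "step_arm", "body": {"linear": [[0, 0, -0.5], [0, 0, -0.5], [0, 0, -0.5], [0, 0, 0]], "angular": [[0, 0, 0], [0, 0, 0], [0, 0, 0], [0, 0, 0]], "claw": [10, 10, 10, 10]}}

```text
time_s: 19.0
tcp_pos: [0.4288, 0.0273, -0.0145]
ee_rot: [-47.8, 89.9, -136.0]
force: [-5.6, 0.3, 14.9]
finger_gap: 0.236
```

Request:
{"method": "step_arm", "body": {"linear": [[0, 0, -0.4], [0, 0, -0.4], [0, 0, 0]], "angular": [[0, 0, 0], [0, 0, 0], [0, 0, 0]], "claw": [10, 10, 10]}}

```text
time_s: 19.25
tcp_pos: [0.4288, 0.0272, -0.0146]
ee_rot: [-45.2, 89.9, -133.5]
force: [-8.5, -0.6, 24.8]
finger_gap: 0.237
```

Contact is at TCP z = −0.0145, so the tips sit 17.5 mm behind the reported TCP, matching the images. I'll ease off, release and lift.

Request:
{"method": "step_arm", "body": {"linear": [[0, 0, 1.2], [0, 0, 1], [0, 0, 0], [0, 0, 0], [0, 0, 0], [0, 0, 0], [0, 0, 0], [0, 0, 0]], "angular": [[0, 0, 0], [0, 0, 0], [0, 0, 0], [0, 0, 0], [0, 0, 0], [0, 0, 0], [0, 0, 0], [0, 0, 0]], "claw": [10, 10, 24, 28, 32, 36, 36, 36]}}

```text
time_s: 19.92
tcp_pos: [0.4287, 0.0274, -0.0144]
ee_rot: [-109.3, 90.0, 162.5]
force: [-0.5, -0.7, 1.0]
finger_gap: 0.41
```

Request:
{"method": "step_arm", "body": {"linear": [[0, 0, 3], [0, 0, 10], [0, 0, 20], [0, 0, 30], [0, 0, 30], [0, 0, 30], [0, 0, 30], [0, 0, 20], [0, 0, 0]], "angular": [[0, 0, 0], [0, 0, 0], [0, 0, 0], [0, 0, 0], [0, 0, 0], [0, 0, 0], [0, 0, 0], [0, 0, 0], [0, 0, 0]], "claw": [36, 36, 36, 36, 36, 36, 36, 36, 36]}}

```text
time_s: 20.67
tcp_pos: [0.432, 0.0277, 0.1639]
ee_rot: [76.0, 89.5, -12.3]
force: [1.0, 0.5, 0.0]
finger_gap: 0.413
```

Run:
```python
from h import *
o=telemetry.observe(); print(o["time_s"],o["tcp_pos"],o["ee_rot"],o["force"],o["finger_gap"],o["joint_positions"])
c=camera("wrist"); cv2.imwrite("pics/w11.png",c["image"]); g=c["image"].min(2)
m=((g>185)*255).astype(np.uint8); n,l,st,ce=cv2.connectedComponentsWithStats(m)
for i in range(1,n):
    if st[i,4]>150:
        print(st[i],ce[i],w(c,[ce[i]],.011)[0])
        k=np.argwhere(l==i)[:,::-1].astype(np.float32); W=w(c,k,.011)[:,:2].astype(np.float32)*1000; print(cv2.minAreaRect(W))
```

```text
20.6667 [0.432  0.0277 0.1639] [ 75.9556  89.4765 -12.2536] [0.9687 0.5225 0.0263] 0.4125459589947992 [ 39.112   -7.6578 -42.5368 114.3269  -5.3231  70.9011 -89.6772]
[ 131    8  237  105 8588] [265.7307  64.9948] [0.5556 0.0422 0.011 ]
((557.432861328125, 57.81945037841797), (215.55099487304688, 52.531978607177734), 81.07867431640625)
[  0  37  41  10 246] [20.874  41.8537] [0.5676 0.2659 0.011 ]
((567.494384765625, 266.592041015625), (5.4523749351501465, 37.584495544433594), 7.069084167480469)
[ 57  59  23  72 408] [67.6176 92.5441] [0.5252 0.2293 0.011 ]
((522.4661254882812, 229.22540283203125), (63.9560661315918, 6.6688551902771), 6.57998514175415)
[455  75  49  13 336] [480.5655  80.1101] [ 0.5481 -0.1604  0.011 ]
((547.234375, -159.30604553222656), (10.577908515930176, 45.736202239990234), 1.4333621263504028)
[439 100   8  24 160] [441.9812 111.375 ] [ 0.519  -0.1285  0.011 ]
((519.1862182617188, -128.96957397460938), (21.49848747253418, 6.635478973388672), 8.548529624938965)
[438 142   8  27 169] [441.2012 155.3432] [ 0.4773 -0.1341  0.011 ]
((477.6308288574219, -134.3390655517578), (25.16049575805664, 6.9263916015625), 8.42701530456543)
[ 30 147  32  49 938] [ 46.2111 172.2889] [0.4487 0.26   0.011 ]
((449.338623046875, 260.1708984375), (47.113304138183594, 21.722244262695312), 7.682933807373047)
[ 268  150   20   70 1295] [277.8008 184.0479] [0.4437 0.0276 0.011 ]
((442.35089111328125, 27.831600189208984), (71.06874084472656, 19.26275062561035), 2.080878973007202)
```

The card lies flat in the tray: centre (0.442, 0.028), 71 × 19 mm as seen on the floor plane. Next is the other clip.

Request:
{"method": "step_arm", "body": {"linear": [[2, 20, 0], [2, 20, 0], [2, 25, 0], [2, 25, 0], [2, 25, 0], [2, 25, 0], [2, 25, 0], [2, 20, 0], [2, 16, 0], [2, 12, 0], [0, 0, 0], [0, 0, 0]], "angular": [[0, 0, 0.01], [0, 0, 0.01], [0, 0, 0.01], [0, 0, 0.01], [0, 0, 0.01], [0, 0, 0.01], [0, 0, 0.01], [0, 0, 0.01], [0, 0, 0.01], [0, 0, 0.01], [0, 0, 0], [0, 0, 0]], "claw": [45, 45, 45, 45, 45, 45, 45, 45, 45, 45, 45, 45]}}

```text
time_s: 21.72
tcp_pos: [0.4477, 0.2406, 0.1578]
ee_rot: [-97.3, 89.9, -179.7]
force: [0.9, -0.3, 0.3]
finger_gap: 0.517
```

Run:
```python
from h import *
o=telemetry.observe(); print(o["time_s"],o["tcp_pos"],o["ee_rot"],o["finger_gap"],(o["ee_rot"][2]-o["ee_rot"][0]+180)%360-180)
c=camera("wrist"); cv2.imwrite("pics/w12.png",c["image"]); g=c["image"].min(2).astype(float)
u=px(c,[[.4745,.243,.037],[.4294,.238,.037]]); print(u)
x0=int(u[:,0].mean()); L=[];R=[]
for r in range(int(u[0,1])+8,int(u[1,1])-5):
    p=g[r,x0-22:x0+23]; th=(p.max()+np.median(p[[0,1,2,-1,-2,-3]]))/2; k=np.where(p>th)[0];a,b=k[0],k[-1]
    if a==0 or b==44: continue
    L.append((x0-22+a-(p[a]-th)/(p[a]-p[a-1]),r)); R.append((x0-22+b+(p[b]-th)/(p[b]-p[b+1]),r))
for e in(L,R):
    W=w(c,e,.037); f=np.polyfit(W[:,0],W[:,1],1); print(len(e),"heading",np.degrees(np.arctan(f[0])),"y at .454",np.polyval(f,.454))
r0=int(u[0,1])-10; print(r0,g[r0:r0+75,int(round(u[0,0]))-4].astype(int))
print([(r,w(c,[(u[0,0],r)],.037)[0,0].round(4)) for r in range(r0,r0+75,5)])
```

```text
21.7167 [0.4477 0.2406 0.1578] [ -97.2787   89.865  -179.6782] 0.5173793330754531 -82.39953710159068
[[278.9912 171.8152]
 [277.9579 219.7123]]
35 heading 7.914283220590513 y at .454 0.2533731958556028
35 heading 7.418882611728618 y at .454 0.23261669979721133
161 [172 171 168 160 162 183 187 164 144 145 146 141 145 157 159 160 155 141
 147 157 159 158 158 160 160 156 158 167 198 224 225 226 225 226 225 227
 225 227 223 219 215 220 224 226 224 225 220 220 219 221 225 226 225 225
 226 222 203 148  95  79  80  79  78  75  75  70  73  74  73  75  80  78
  83  86  91]
[(161, np.float64(0.4842)), (166, np.float64(0.4797)), (171, np.float64(0.4752)), (176, np.float64(0.4707)), (181, np.float64(0.4661)), (186, np.float64(0.4615)), (191, np.float64(0.4569)), (196, np.float64(0.4522)), (201, np.float64(0.4475)), (206, np.float64(0.4427)), (211, np.float64(0.438)), (216, np.float64(0.4331)), (221, np.float64(0.4283)), (226, np.float64(0.4234)), (231, np.float64(0.4184))]
```

Request:
{"method": "step_arm", "body": {"linear": [[4, 1.3, -15], [4, 1.3, -20], [0, 0, -25], [0, 0, -25], [0, 0, -20], [0, 0, -12], [0, 0, -8], [0, 0, 0], [0, 0, 0]], "angular": [[0, 0, 0], [0, 0, 0], [0, 0, 0], [0, 0, 0], [0, 0, 0], [0, 0, 0], [0, 0, 0], [0, 0, 0], [0, 0, 0]], "claw": [45, 45, 45, 45, 45, 45, 45, 45, 45]}}

```text
time_s: 22.52
tcp_pos: [0.4572, 0.2428, 0.0342]
ee_rot: [80.6, 90.0, -2.0]
force: [0.6, 0.1, -0.5]
finger_gap: 0.517
```

```bash
python3 v.py pics/z5.png; python3 -c "
from h import *
o=telemetry.observe(); print((o['ee_rot'][2]-o['ee_rot'][0]+180)%360-180)"
```

```text
22.5167 [0.4572 0.2428 0.0342] [ 0.6154  0.1127 -0.4523] 0.5165772890025738
-82.51808163531484
```

View pics/z5.png

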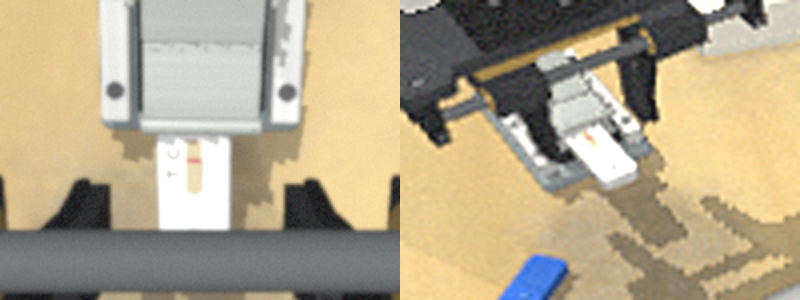

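The card (160–230 in the left crop) is centred between the fingers (111 and 284). I'll go down and grip.

Request:
{"method": "step_arm", "body": {"linear": [[0, 0, -8], [0, 0, -8], [0, 0, -6], [0, 0, -4], [0, 0, 0], [0, 0, 0]], "angular": [[0, 0, 0], [0, 0, 0], [0, 0, 0], [0, 0, 0], [0, 0, 0], [0, 0, 0]], "claw": [45, 45, 45, 45, 38, 32]}}

```text
time_s: 23.12
tcp_pos: [0.4565, 0.2429, 0.0073]
ee_rot: [-89.7, 89.9, -172.2]
force: [-0.2, 0.0, -0.1]
finger_gap: 0.435
```

Request:
{"method": "step_arm", "body": {"linear": [[0, 0, 0], [0, 0, 0], [0, 0, 0], [0, 0, 0], [0, 0, 0], [0, 0, 0], [0, 0, 0], [0, 0, 0], [0, 0, 0]], "angular": [[0, 0, 0], [0, 0, 0], [0, 0, 0], [0, 0, 0], [0, 0, 0], [0, 0, 0], [0, 0, 0], [0, 0, 0], [0, 0, 0]], "claw": [10, 10, 10, 10, 10, 10, 10, 10, 10]}}

```text
time_s: 23.87
tcp_pos: [0.457, 0.2434, 0.0079]
ee_rot: [139.6, 90.0, 57.1]
force: [-0.3, 3.2, 1.3]
finger_gap: 0.234
```

Request:
{"method": "step_arm", "body": {"linear": [[-0.4, -0.05, 0], [-0.4, -0.05, 0], [-0.4, -0.05, 0], [-0.4, -0.05, 0], [0, 0, 0]], "angular": [[0, 0, 0], [0, 0, 0], [0, 0, 0], [0, 0, 0], [0, 0, 0]], "claw": [10, 10, 10, 10, 10]}}

```text
time_s: 24.28
tcp_pos: [0.4552, 0.2431, 0.0078]
ee_rot: [148.7, 90.0, 66.2]
force: [-0.7, 3.7, 2.2]
finger_gap: 0.237
```

```bash
python3 f.py
```

```text
24.3833 [455.1768 243.1277   7.8419] [-0.6297  3.4498  1.7242] pull [-0.2268 -0.3089 -0.024 ] 0.23623517036763095
```

A sideways load of 3.5 N is present from the off-centre grip. I'll relieve it before pulling.

Request:
{"method": "step_arm", "body": {"linear": [[0, 0.3, 0], [0, 0.3, 0], [0, 0, 0]], "angular": [[0, 0, 0], [0, 0, 0], [0, 0, 0]], "claw": [10, 10, 10]}}

```text
time_s: 24.68
tcp_pos: [0.4552, 0.2432, 0.0078]
ee_rot: [-27.8, 90.0, -110.3]
force: [-1.0, 2.9, 2.9]
finger_gap: 0.232
```

Request:
{"method": "step_arm", "body": {"linear": [[-0.2, -0.03, 0], [-0.2, -0.03, 0], [-0.2, -0.03, 0], [0, 0, 0]], "angular": [[0, 0, 0], [0, 0, 0], [0, 0, 0], [0, 0, 0]], "claw": [10, 10, 10, 10]}}

```text
time_s: 25.02
tcp_pos: [0.4548, 0.2432, 0.0077]
ee_rot: [61.0, 90.0, -21.5]
force: [0.2, 2.4, 2.9]
finger_gap: 0.235
```

Request:
{"method": "step_arm", "body": {"linear": [[0, 0.4, 0.2], [0, 0.4, 0.2], [0, 0, 0], [0, 0, 0]], "angular": [[0, 0, 0], [0, 0, 0], [0, 0, 0], [0, 0, 0]], "claw": [10, 10, 10, 10]}}

```text
time_s: 25.35
tcp_pos: [0.4545, 0.2433, 0.0079]
ee_rot: [-31.5, 89.9, -114.0]
force: [0.1, 0.3, 1.6]
finger_gap: 0.235
```

Request:
{"method": "step_arm", "body": {"linear": [[-0.2, -0.03, 0], [-0.2, -0.03, 0], [-0.2, -0.03, 0], [0, 0, 0]], "angular": [[0, 0, 0], [0, 0, 0], [0, 0, 0], [0, 0, 0]], "claw": [10, 10, 10, 10]}}

```text
time_s: 25.68
tcp_pos: [0.4539, 0.2433, 0.0079]
ee_rot: [-32.9, 89.9, -115.4]
force: [0.9, -0.2, 1.3]
finger_gap: 0.237
```

Relieved. I'll continue the pull in small steps (3.1 mm travelled so far).

Request:
{"method": "step_arm", "body": {"linear": [[-0.2, -0.025, 0], [-0.2, -0.025, 0], [-0.2, -0.025, 0], [0, 0, 0]], "angular": [[0, 0, 0], [0, 0, 0], [0, 0, 0], [0, 0, 0]], "claw": [10, 10, 10, 10]}}

```text
time_s: 26.02
tcp_pos: [0.4533, 0.2433, 0.0079]
ee_rot: [-29.8, 89.9, -112.3]
force: [1.7, -1.2, 1.2]
finger_gap: 0.233
```

Request:
{"method": "step_arm", "body": {"linear": [[-0.2, -0.025, 0], [-0.2, -0.025, 0], [-0.2, -0.025, 0], [0, 0, 0]], "angular": [[0, 0, 0], [0, 0, 0], [0, 0, 0], [0, 0, 0]], "claw": [10, 10, 10, 10]}}

```text
time_s: 26.35
tcp_pos: [0.4527, 0.2433, 0.0079]
ee_rot: [-30.6, 89.9, -113.1]
force: [0.5, -2.2, 0.4]
finger_gap: 0.237
```

Request:
{"method": "step_arm", "body": {"linear": [[-0.2, -0.2, 0], [-0.2, -0.2, 0], [-0.2, -0.1, 0], [0, 0, 0]], "angular": [[0, 0, 0], [0, 0, 0], [0, 0, 0], [0, 0, 0]], "claw": [10, 10, 10, 10]}}

```text
time_s: 26.68
tcp_pos: [0.452, 0.2432, 0.008]
ee_rot: [-61.6, 90.0, -144.1]
force: [0.1, -2.4, 0.3]
finger_gap: 0.236
```

Request:
{"method": "step_arm", "body": {"linear": [[-0.2, -0.025, 0], [-0.2, -0.025, 0], [-0.2, -0.025, 0], [0, 0, 0]], "angular": [[0, 0, 0], [0, 0, 0], [0, 0, 0], [0, 0, 0]], "claw": [10, 10, 10, 10]}}

```text
time_s: 27.02
tcp_pos: [0.4515, 0.2432, 0.008]
ee_rot: [-50.0, 90.0, -132.5]
force: [1.0, -1.6, -0.3]
finger_gap: 0.237
```

Request:
{"method": "step_arm", "body": {"linear": [[-0.2, -0.1, 0], [-0.2, -0.1, 0], [-0.2, -0.1, 0], [0, 0, 0]], "angular": [[0, 0, 0], [0, 0, 0], [0, 0, 0], [0, 0, 0]], "claw": [10, 10, 10, 10]}}

```text
time_s: 27.35
tcp_pos: [0.4508, 0.243, 0.0081]
ee_rot: [-117.6, 90.0, 159.9]
force: [0.3, -0.8, -1.0]
finger_gap: 0.239
```

Request:
{"method": "step_arm", "body": {"linear": [[-0.2, -0.05, 0], [-0.2, -0.05, 0], [-0.2, -0.05, 0], [0, 0, 0]], "angular": [[0, 0, 0], [0, 0, 0], [0, 0, 0], [0, 0, 0]], "claw": [10, 10, 10, 10]}}

```text
time_s: 27.68
tcp_pos: [0.4503, 0.2429, 0.0081]
ee_rot: [-179.7, 90.0, 97.8]
force: [0.7, -1.1, -1.6]
finger_gap: 0.233
```

Request:
{"method": "step_arm", "body": {"linear": [[-0.2, -0.05, 0], [-0.2, -0.05, 0], [-0.15, -0.05, 0], [0, 0, 0]], "angular": [[0, 0, 0], [0, 0, 0], [0, 0, 0], [0, 0, 0]], "claw": [10, 10, 10, 10]}}

```text
time_s: 28.02
tcp_pos: [0.4498, 0.2428, 0.0081]
ee_rot: [172.5, 90.0, 90.0]
force: [0.2, -1.1, -2.3]
finger_gap: 0.241
```

Request:
{"method": "step_arm", "body": {"linear": [[-0.2, -0.05, 0], [-0.2, -0.05, 0], [-0.15, -0.05, 0], [0, 0, 0]], "angular": [[0, 0, 0], [0, 0, 0], [0, 0, 0], [0, 0, 0]], "claw": [10, 10, 10, 10]}}

```text
time_s: 28.35
tcp_pos: [0.4496, 0.2428, 0.0082]
ee_rot: [123.3, 90.0, 40.8]
force: [2.0, 0.3, -2.4]
finger_gap: 0.235
```

Request:
{"method": "step_arm", "body": {"linear": [[-0.2, -0.025, -0.1], [-0.2, -0.025, -0.1], [0, 0, 0]], "angular": [[0, 0, 0], [0, 0, 0], [0, 0, 0]], "claw": [10, 10, 10]}}

```text
time_s: 28.6
tcp_pos: [0.4494, 0.2427, 0.0081]
ee_rot: [112.2, 89.9, 29.7]
force: [2.7, 0.7, -2.1]
finger_gap: 0.235
```

```bash
python3 f.py
```

```text
28.7 [449.3892 242.7005   8.0913] [ 3.069   0.723  -2.0761] pull [2.8027 2.902  3.7041] 0.24110443981161586
```

Request:
{"method": "step_arm", "body": {"linear": [[-0.2, -0.025, -0.1], [-0.2, -0.025, -0.1], [-0.2, -0.025, 0], [0, 0, 0]], "angular": [[0, 0, 0], [0, 0, 0], [0, 0, 0], [0, 0, 0]], "claw": [10, 10, 10, 10]}}

```text
time_s: 29.08
tcp_pos: [0.449, 0.2426, 0.008]
ee_rot: [105.7, 89.9, 23.1]
force: [4.5, 0.7, -2.2]
finger_gap: 0.241
```

```bash
python3 f.py
```

```text
29.1833 [449.0057 242.6189   7.9872] [ 4.5903  1.4079 -2.0395] pull [4.5876 4.2527 5.3568] 0.23625236877486241
```

Request:
{"method": "step_arm", "body": {"linear": [[-0.2, -0.025, 0], [-0.2, -0.025, 0], [-0.2, -0.025, 0], [0, 0, 0]], "angular": [[0, 0, 0], [0, 0, 0], [0, 0, 0], [0, 0, 0]], "claw": [10, 10, 10, 10]}}

```text
time_s: 29.57
tcp_pos: [0.4488, 0.2426, 0.008]
ee_rot: [106.4, 89.9, 23.9]
force: [5.9, 1.7, -2.5]
finger_gap: 0.234
```

```bash
python3 f.py
```

```text
29.6667 [448.765  242.6048   8.0078] [ 6.0997  1.4606 -2.7774] pull [6.0651 5.9324 6.7118] 0.23880587100707656
```

Request:
{"method": "step_arm", "body": {"linear": [[-0.2, -0.025, 0], [-0.2, -0.025, 0], [-0.2, -0.025, 0], [0, 0, 0]], "angular": [[0, 0, 0], [0, 0, 0], [0, 0, 0], [0, 0, 0]], "claw": [10, 10, 10, 10]}}

```text
time_s: 30.05
tcp_pos: [0.4486, 0.2425, 0.008]
ee_rot: [106.7, 89.8, 24.2]
force: [6.3, 2.5, -3.8]
finger_gap: 0.238
```

```bash
python3 f.py
```

```text
30.15 [448.5966 242.5619   8.0493] [ 6.7932  2.1769 -3.9065] pull [6.5906 8.056  6.3994] 0.24028280518742479
```

Request:
{"method": "step_arm", "body": {"linear": [[-0.2, -0.025, -0.15], [-0.2, -0.025, -0.15], [0, 0, 0], [0, 0, 0]], "angular": [[0, 0, 0], [0, 0, 0], [0, 0, 0], [0, 0, 0]], "claw": [10, 10, 10, 10]}}

```text
time_s: 30.53
tcp_pos: [0.4486, 0.2426, 0.008]
ee_rot: [104.6, 89.8, 22.1]
force: [6.6, 1.8, -3.0]
finger_gap: 0.233
```

```bash
python3 f.py
```

```text
30.6333 [448.5593 242.5718   7.9568] [ 7.1299  1.5978 -3.1761] pull [6.7865 7.2696 7.7712] 0.23697610084902263
```

Request:
{"method": "step_arm", "body": {"linear": [[-0.15, -0.02, 0], [-0.15, -0.02, 0], [-0.1, -0.01, 0], [0, 0, 0]], "angular": [[0, 0, 0], [0, 0, 0], [0, 0, 0], [0, 0, 0]], "claw": [10, 10, 10, 10]}}

```text
time_s: 31.02
tcp_pos: [0.4485, 0.2426, 0.008]
ee_rot: [104.7, 89.8, 22.1]
force: [7.9, 2.5, -2.3]
finger_gap: 0.239
```

```bash
python3 f.py
```

```text
31.1167 [448.4498 242.567    7.9956] [ 7.5457  2.6839 -3.1298] pull [8.1204 7.6272 7.7308] 0.23756723688800369
```

The pull is about 7.8 N and the clip is holding. I'll keep it up for about 1.5 s.

Request:
{"method": "step_arm", "body": {"linear": [[0, 0, 0], [0, 0, 0], [0, 0, 0], [0, 0, 0], [0, 0, 0], [0, 0, 0], [0, 0, 0], [0, 0, 0], [0, 0, 0], [0, 0, 0], [0, 0, 0], [0, 0, 0]], "angular": [[0, 0, 0], [0, 0, 0], [0, 0, 0], [0, 0, 0], [0, 0, 0], [0, 0, 0], [0, 0, 0], [0, 0, 0], [0, 0, 0], [0, 0, 0], [0, 0, 0], [0, 0, 0]], "claw": [10, 10, 10, 10, 10, 10, 10, 10, 10, 10, 10, 10]}}

```text
time_s: 32.17
tcp_pos: [0.4485, 0.2426, 0.008]
ee_rot: [105.4, 89.8, 22.9]
force: [8.4, 2.4, -2.2]
finger_gap: 0.232
```

Request:
{"method": "step_arm", "body": {"linear": [[0, 0, 0], [0, 0, 0], [0, 0, 0], [0, 0, 0], [0, 0, 0], [0, 0, 0]], "angular": [[0, 0, 0], [0, 0, 0], [0, 0, 0], [0, 0, 0], [0, 0, 0], [0, 0, 0]], "claw": [10, 10, 10, 10, 10, 10]}}

```text
time_s: 32.67
tcp_pos: [0.4485, 0.2426, 0.008]
ee_rot: [105.1, 89.8, 22.6]
force: [8.0, 2.6, -4.0]
finger_gap: 0.238
```

Request:
{"method": "step_arm", "body": {"linear": [[0.4, 0.05, 0], [0.4, 0.05, 0], [0.4, 0.05, 0], [0.4, 0.05, 0], [0.4, 0.05, 0], [0.4, 0.05, 0], [0.4, 0.05, 0], [0.3, 0.05, 0], [0, 0, 0], [0, 0, 0]], "angular": [[0, 0, 0], [0, 0, 0], [0, 0, 0], [0, 0, 0], [0, 0, 0], [0, 0, 0], [0, 0, 0], [0, 0, 0], [0, 0, 0], [0, 0, 0]], "claw": [10, 10, 10, 10, 10, 10, 10, 10, 10, 10]}}

```text
time_s: 33.5
tcp_pos: [0.4492, 0.2427, 0.0076]
ee_rot: [-60.2, 90.0, -142.7]
force: [1.2, 1.3, 3.7]
finger_gap: 0.237
```

The clip held, and the pull is now relaxed to about 1 N. I'll release and lift clear.

Request:
{"method": "step_arm", "body": {"linear": [[0.2, 0, 0.2], [0, 0, 0.2], [0, 0, 0], [0, 0, 0], [0, 0, 0], [0, 0, 0], [0, 0, 0], [0, 0, 0], [0, 0, 0]], "angular": [[0, 0, 0], [0, 0, 0], [0, 0, 0], [0, 0, 0], [0, 0, 0], [0, 0, 0], [0, 0, 0], [0, 0, 0], [0, 0, 0]], "claw": [10, 10, 25, 35, 45, 45, 45, 45, 45]}}

```text
time_s: 34.25
tcp_pos: [0.4494, 0.2423, 0.0076]
ee_rot: [-64.5, 90.0, -147.1]
force: [-0.1, 0.7, 0.2]
finger_gap: 0.51
```

Request:
{"method": "step_arm", "body": {"linear": [[0, 0, 5], [0, 0, 10], [0, 0, 20], [0, 0, 30], [0, 0, 35], [0, 0, 35], [0, 0, 35], [0, 0, 30], [0, 0, 20], [0, 0, 0], [0, 0, 0]], "angular": [[0, 0, 0], [0, 0, 0], [0, 0, 0], [0, 0, 0], [0, 0, 0], [0, 0, 0], [0, 0, 0], [0, 0, 0], [0, 0, 0], [0, 0, 0], [0, 0, 0]], "claw": [45, 45, 45, 45, 45, 45, 45, 45, 45, 45, 45]}}

```text
time_s: 35.17
tcp_pos: [0.4502, 0.2431, 0.2295]
ee_rot: [84.2, 89.8, 1.7]
force: [-0.6, 0.3, -1.1]
finger_gap: 0.516
```

Run:
```python
from h import *
o=telemetry.observe(); print(o["time_s"],o["tcp_pos"],o["force"],o["finger_gap"])
a=camera("wrist")["image"]; s=camera("scene")["image"];t=camera("top")["image"]
cv2.imwrite("pics/fin.png",np.hstack([cv2.resize(a[50:260,40:380],(486,300)),s[130:430,120:420]]))
d=cv2.absdiff(t,cv2.imread("pics/top0.png")).max(2); n,l,st,ce=cv2.connectedComponentsWithStats(((d>45)*255).astype(np.uint8))
print([ (st[i].tolist()) for i in range(1,n) if st[i,4]>30])
```

```text
35.1667 [0.4502 0.2431 0.2295] [-0.6282  0.3249 -1.0693] 0.5159628242263129Traceback (most recent call last):
  File "<stdin>", line 4, in <module>
    return _nx.concatenate(arrs, 1, dtype=dtype, casting=casting)
           ~~~~~~~~~~~~~~~^^^^^^^^^^^^^^^^^^^^^^^^^^^^^^^^^^^^^^^
ValueError: all the input array dimensions except for the concatenation axis must match exactly, but along dimension 0, the array at index 0 has size 300 and the array at index 1 has size 290
```

Run:
```python
from h import *
c=camera("wrist");a=c["image"]; s=camera("scene")["image"];t=camera("top")["image"]
cv2.imwrite("pics/fin.png",np.hstack([cv2.resize(a[40:250,200:540],(486,300)),s[110:410,120:420]]))
g=a.min(2); n,l,st,ce=cv2.connectedComponentsWithStats(((g>185)*255).astype(np.uint8))
for i in range(1,n):
    if st[i,4]>150: print(st[i],w(c,[ce[i]],.037)[0],w(c,[ce[i]],.011)[0])
d=cv2.absdiff(t,cv2.imread("pics/top0.png")).max(2); n,l,st,ce=cv2.connectedComponentsWithStats(((d>45)*255).astype(np.uint8))
print([ (st[i].tolist()) for i in range(1,n) if st[i,4]>30])
```

```text
[ 372   66  188   96 4560] [0.5505 0.0412 0.037 ] [0.5529 0.0265 0.011 ]
[262  77  38   7 188] [0.5621 0.2534 0.037 ] [0.5653 0.2536 0.011 ]
[300  95   7  58 302] [0.5261 0.2249 0.037 ] [0.5268 0.2231 0.011 ]
[269 171  18  38 610] [0.4451 0.2418 0.037 ] [0.44   0.2412 0.011 ]
[436 182  28  55 852] [0.4488 0.0428 0.037 ] [0.444  0.0282 0.011 ]
[[2, 0, 302, 420, 31299], [60, 171, 10, 13, 37], [280, 170, 12, 34, 341], [368, 175, 18, 44, 417], [100, 311, 60, 109, 3865], [151, 311, 21, 51, 96], [255, 366, 11, 11, 93], [246, 381, 72, 39, 1036], [337, 395, 29, 25, 412]]
```

View pics/fin.png

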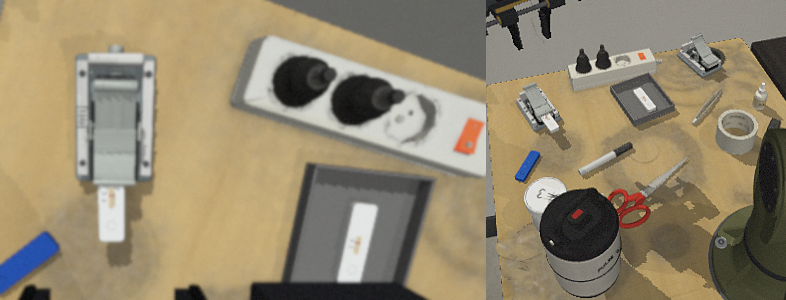

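One card lies flat in the tray, the other is still clamped and sticking out, the second clip is empty, and the tweezers, jar, bottle and blue card look untouched. I'll hand it in.

```bash
python3 -c "
from bench import workorder; print(workorder.sign_off())"
```

```text
the job is handed in; nothing more can be done
None
```

I pull-tested both clips, and the job is handed in at about 35 s.

- **Weak clip (the right-hand tester, y ≈ −0.16):** its card began to slide at about 3.5 N and I drew it out. It now lies flat in the tray, at about (0.442, 0.028).
- **Good clip (the left-hand tester, y ≈ +0.24):** it held a pull of about 8 N for around 1.6 s. I eased off and let go, and its card is still clamped.

**Last checks:** the final picture shows one card in the tray, the other still in its clip, the gripper well clear and the bystanders apparently where they were. A top-view difference against the start flagged a few more areas besides the two cards. I took these to be the arm and its shadow and did not check them one by one.

**What disagreed or went wrong:**
- **Fingertip position:** the fingertips were about 17.5 mm behind the reported TCP, not 19 mm ahead of it. My first grasp closed above the card without touching it. I corrected the height from the images, and contact with the tray floor confirmed it.
- **Tray contact:** the fingertips pressed on the tray floor with about 25 N for a moment before I backed off.
- **Card drop:** I released the card about 4 mm above the tray floor.
- **Side forces:** the good clip also saw 2–4 N of sideways and vertical load during the pull. The highest total in my force samples was about 9 N.

I had no gauge readings, so all pull forces come from the wrist force sensor.

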